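Set the stone viewer's filter lever to its third click and switch its lamp on

TASK

Set up the blue stone viewer on the bench: with the fingertips push its red filter lever out of its parked place and along the slot towards the end with the green button, counting the clicks, and stop when it has dropped into the third click, without running past it. Then press the green lamp button all the way down with a fingertip and let it come up again. Only push and press: do not pinch the lever, do not lift or shove the viewer or anything standing round it.

Things in the scene. Friction and masses are not known exactly. Their poses are not given: they have to be found in the camera images.
- viewer: Low blue box with a grey cover, 110 (its x) x 250 (its y) x 50 mm (z), 3.5 kg, standing loose on rubber feet, turned by -0.15 to 0.45 rad. Origin: centre of its underside. Its x points away from the robot, its +y along the slot from the parked lever to the green button. The slot runs along y at x = -22 mm; four black ticks in front of it mark the lever's four click positions.
- window (a point): Centre of the small steel-rimmed window in the cover, at (20, 25, 50) mm in the viewer's frame. It shows the filter in use: bare metal when parked, then yellow, blue, green, red for clicks 1 to 4. Nothing to touch.
- lever (a joint): Lever travel along the viewer's +y, m, 0 to 0.080; starts parked, free to slide, at 0 to 0.010. A spring ball rides over crests at 0.020, 0.036, 0.052, 0.068 and drops into clicks at 0.028, 0.044, 0.060 (third), 0.076. Each climb needs about 4 to 6 N, most at its start; 1 to 4 mm past a crest the lever jumps ahead of the finger into the click and stays.
- lever_push (a point): Centre of the lever's face to be pushed (looking to the viewer's -y), 70 mm above the bench; axes parallel to the viewer's; moves with the lever. The red lever is an upright tab, 24 mm wide (viewer's x), 12 mm thick (y), from 52 to 88 mm above the bench. At joint value 0 this point is at (-22, -66, 70) mm in the viewer's frame.
- lever_right_half: The half of the red tab on the pushed side (viewer's -y), 7 mm thick, 36 mm tall: the tab's highest edge. Origin: under the tab's centre, 52 mm above the bench. Fixed to the lever.
- lever_left_half: The half of the red tab on the viewer's +y side, 6 mm thick, 31 mm tall, with a white index line. Same origin. Fixed to the lever. Pinching the tab presses both halves at once; pushing its -y face presses the right half only.
- lamp_button (a joint): How far the green button is pressed, m, 0 (up) to 0.006 (fully down); a spring brings it up again; fully down takes about 5 N.
- lamp_button_top (a point): Centre of the top of the round green button (24 mm across, in a dark steel collar 40 mm across and 61 mm above the bench), 71 mm above the bench when up, at (20, 80, 71) mm in the viewer's frame; it is pressed straight down.
- quartz: Bystander, loose: rough milky crystal, 18x21x23 mm, beside the viewer's front. Origin: centre of its underside.
- weight: Bystander, loose: brass weight with a knob, 32 mm across, 30 mm tall, behind the viewer. Origin: centre of its underside.
- vial: Bystander, loose: square glass vial with a grey cap, 30x34x64 mm, behind the viewer. Origin: centre of its underside.
- tin: Bystander, loose: round grey tin, 68 mm across, 43 mm tall, farther back. Origin: centre of its underside.
- bowl: Bystander, loose: steel bowl of stones, 96 mm across, 32 mm tall, left of the viewer. Origin: centre of its underside.
- matches: Bystander, loose: red matchbox, 36x52x15 mm, farther back to the right. Origin: centre of its underside.

How it is judged (in metres and radians):
On the way, in this order (a step that is already met when the one before it is completed fails the run):
1. the lever rests in the third click (value of joint lever between 0.056 and 0.064 m and velocity of joint lever between -0.01 and 0.01 m/s), for 0.2 s.
2. the green button is pressed fully down, the lever still in the third click (value of joint lever between 0.056 and 0.064 m and value of joint lamp_button above 0.005 m), for 0.04 s.
At the end, for the whole second after the job is handed in: The lever rests in the third click (joint 0.056 to 0.064 m), the button has come up again (under 1 mm), the viewer stands flat within 25 mm of where it was, every bystander within 30 mm of where it was (value of joint lever between 0.056 and 0.064 m and value of joint lamp_button below 0.001 m and velocity of joint lever below 0.005 m/s and distance of viewer from where it was at the start of the episode below 0.025 m and angle between viewer's own z axis and vertical below 0.03 rad and linear speed of viewer below 0.01 m/s and not (distance of any of quartz, weight, vial, tin, bowl, matches from where it was at the start of the episode above 0.03 m)); the robot touches nothing.
It fails at once if the lever is run past the third click (over the next crest, 0.068 m) (value of joint lever above 0.068 m).
It fails at once if the lever is pinched: the fingers press both halves of the tab at once (over 1.5 N each) (contact force between the fingers and lever_right_half above 1.5 N and contact force between the fingers and lever_left_half above 1.5 N).
It fails at once if the button is pressed before the lever is in the third click (value of joint lamp_button above 0.004 m and value of joint lever below 0.056 m).
It fails at once if the viewer or a bystander is lifted (viewer 8 mm, bystander 12 mm) or the viewer tipped (height (world z) of viewer above 0.008 m or angle between viewer's own z axis and vertical above 0.06 rad or height (world z) of any of quartz, weight, vial, tin, bowl, matches above 0.012 m).
It fails at once if the viewer is shoved more than 25 mm or a bystander more than 30 mm (distance of viewer from where it was at the start of the episode above 0.025 m or distance of any of quartz, weight, vial, tin, bowl, matches from where it was at the start of the episode above 0.03 m).
It also fails if it takes over 58 s, if anything falls off the work surface, if the arm or the gripper's body presses on something with over 40 N, if the wrist force passes 120 N, or if a joint passes its speed limit or range.

ROBOT

A 6-joint arm with a two-finger parallel gripper is mounted at the origin on a cart in front of the work surface, level with it; the furniture and walls round the work are solid. World frame = base frame: x ahead of the robot, y to its left, z up, the work surface at z = 0. Lengths are in m, angles in degrees, forces in N, time in s.
With the tool pointing down it reaches from about 0.4 to 0.825 m from the base axis. Payload 7 kg.
Tool frame: the origin (TCP) lies at the very end of the fingers, on their centre line; the grasp point (between the pads) lies r.pinch_z behind it (r.pinch_z is the distance from the TCP to the grasp point, in m); z points along the fingers, y is the direction in which the jaws open and shut (so a half turn about z gives the same grasp; the last joint's range is limited). The gripper opens to 88 mm and grips with 3 to 60 N. Pads are 19 mm wide; open, the fingers measure 130 mm over their backs; the gripper's body (78 mm by 193 mm) begins 47 mm behind the grasp point.
Start: joints at [16.507, 20.546, 0.682, 0, -70.136, -16.507], TCP at [0.675, -0, 0.227] pointing down, gripper open.
Joint ranges: [-176.03, 176.03], [-82.01, 121.73], [-58.28, 71.71], [-173.87, 95.51], [-174.79, -0.11], [-173.66, 173.66]. Speed limits (degrees/s): [136.94, 136.94, 172.46, 180, 180, 180].

INTERFACE

Orientations are given as [roll, pitch, yaw] about the fixed x, y, z axes, in that order (R = Rz(yaw) Ry(pitch) Rx(roll)).
In Python, from plant import r gives the robot as it stands. The module is installed in compiled form; this text tells all that it offers.
- The arm moves only by the tool servo_tool, never from a script. Its argument "steps" is a list of rows, each a list of 5 numbers: the finger opening in cm, from 0 to 8.76, then the shift along the tool's x, y, z in cm, then the turn about the tool's z in degrees. In form: [[fingers, x, y, z, spin], ...]. A call has 1 to 8 rows; each row shifts and turns the commanded pose from where the row before left it, along the tool's axes as they then stand; what a row does not reach is not made up. A row lasts 1/8 s, in which the tool goes at most 62.5 mm and 10.7 degrees, less where a joint would pass 70% of its speed; a pose out of reach is approached as far as the arm can. A call with a gripper value outside its range is refused whole. The fingers move at their own pace and stop on an object; "squeeze" is the grip in N (left out, the last holds). Time passes only in rows, so rows that do not move let the fingers close. It gives the time, the measured TCP pose, the force and the opening at its end, in the units of the state.
- r.get_state(): the state, without advancing time (a new reading comes with each control period).
- r.capture(name): name is "scene" or "side" or "wrist"; returns the picture (480x640x3 uint8, red, green, blue); there is no depth.
- r.calibration(name): a dict with "K" (3x3 intrinsics, pixels), "rvec" (rotation vector, rad) and "tvec" (3), from world to camera coordinates, as OpenCV has them; the wrist camera has in their place "tool_from_camera" (4x4, takes a point from camera to tool coordinates, whose origin is the TCP and whose axes are the flange's). Camera axes: x right, y down, z forward; pixel columns grow to the right and rows downward; lengths in m; the calibration is good to about 2 mm. A picture is of the moment at which its call begins: read the wrist's pose just before it. calibration takes no time and is no camera call.
- r.close_job(): hands the job in, once; it reports no verdict.
The state is a dict: "time_s": time; "joints": joint angles; "qd": joint speeds; "joint_torque": joint torques, N m; "tcp_pos": TCP position; "eef_rot": TCP orientation; "contact_force": force on the tool from outside, world axes, zero at the start; "moment": the same for the moment, N m; "gripper_width": finger opening in m.
Only numpy, scipy, OpenCV 4.12 (cv2) and the standard library are available. Lean on these libraries where they do the work, as an engineer would, in place of code of your own. Each camera call takes 0.05 s, during which the arm holds its last target.

## Working session

There is one attempt and no reset: what is moved stays moved. The work goes in short steps, Python scripts to look and compute and a tool call to move; the robot and the scene stay as the last step left them, time stands still between calls to the robot, and variables do not carry over. Pictures are saved under pics/ and viewed, and the job is handed in when it is done.

Besides the shell and the picture viewer there is one more tool, called after "Call:" in YAML: its name, and indented under it one key for each argument. servo_tool: Moves the arm, as the interface text tells. Its arguments: {"type":"object","properties":{"steps":{"type":"array","items":{"type":"array","items":{"type":"number"}}},"squeeze":{"type":"number"}},"required":["steps"]}

```bash
mkdir -p pics; python3 - <<'E'
from plant import r
import cv2
for n in ("scene","side","wrist"):
    im=r.capture(n); cv2.imwrite(f"pics/{n}0.png",im[:,:,::-1]); print(n,r.calibration(n))
print(r.get_state(), r.pinch_z)
E
```

```text
scene {'K': array([[572.45346627,   0.        , 304.80154786],
       [  0.        , 572.45346627, 238.24939205],
       [  0.        ,   0.        ,   1.        ]]), 'rvec': array([ 0.71748833, -2.67742778,  1.01698638]), 'tvec': array([ 0.67890112, -0.00142292,  0.96263972])}
side {'K': array([[598.62677416,   0.        , 318.43351309],
       [  0.        , 598.62677416, 236.04531003],
       [  0.        ,   0.        ,   1.        ]]), 'rvec': array([ 0.0191555 , -2.76596348,  1.46729547]), 'tvec': array([ 0.57462866, -0.17795478,  1.54113946])}
wrist {'K': array([[364.18746806,   0.        , 324.7423049 ],
       [  0.        , 364.18746806, 241.01179716],
       [  0.        ,   0.        ,   1.        ]]), 'tool_from_camera': array([[ 3.38834332e-04, -9.64695347e-01, -2.63368132e-01,
         7.01430081e-02],
       [ 9.99999655e-01,  1.27092955e-04,  8.21011376e-04,
         3.77804609e-04],
       [-7.58553620e-04, -2.63368319e-01,  9.64695057e-01,
        -1.56935424e-01],
       [ 0.00000000e+00,  0.00000000e+00,  0.00000000e+00,
         1.00000000e+00]])}
{'time_s': 0.15, 'joints': array([ 1.65062983e+01,  2.05800722e+01,  6.46481278e-01, -1.42350802e-02,
       -7.01337342e+01, -1.65054949e+01]), 'qd': array([ 0.02243178, -0.06885614,  0.17964086, -0.02047911, -0.06657501,
        0.03528934]), 'joint_torque': array([ 1.39394037e-04, -5.83274567e+01,  2.93289685e+01,  7.00122759e+00,
        8.75052094e-03, -9.76538854e-05]), 'tcp_pos': array([ 6.74648750e-01, -3.12439956e-05,  2.25865977e-01]), 'eef_rot': array([ 1.79931647e+02, -6.29693305e-03, -9.00040382e+01]), 'contact_force': array([-0.06791215, -0.22267483, -0.27570292]), 'moment': array([ 0.03781706, -0.03429922,  0.05241847]), 'gripper_width': 0.08759443617127541} 0.0188
```

View pics/scene0.png

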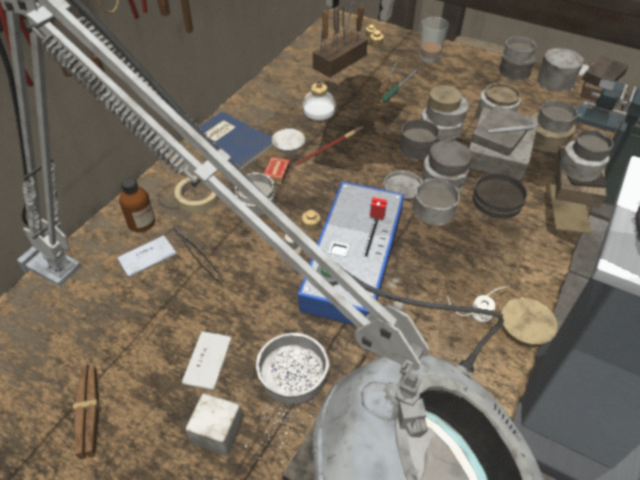

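View pics/side0.png

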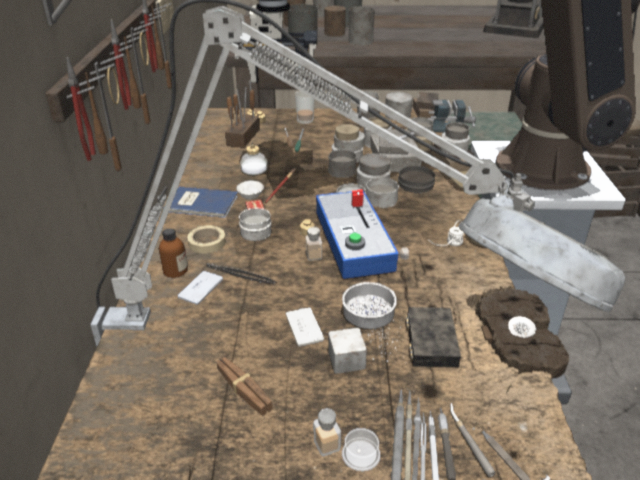

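View pics/wrist0.png

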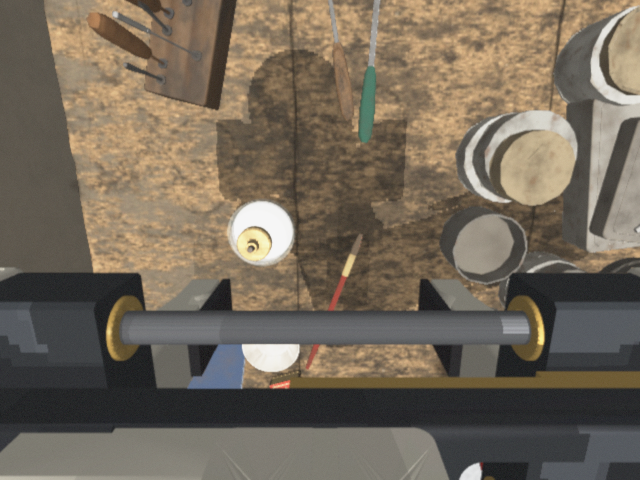

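```bash
python3 - <<'E'
import cv2
a=cv2.imread("pics/scene0.png")[170:330,280:430]; b=cv2.imread("pics/side0.png")[180:290,290:420]
cv2.imwrite("pics/za.png",cv2.resize(a,None,fx=3.75,fy=3.75,interpolation=cv2.INTER_CUBIC))
cv2.imwrite("pics/zb.png",cv2.resize(b,None,fx=5,fy=5,interpolation=cv2.INTER_CUBIC))
E
```

```text
(no output)
```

View pics/za.png

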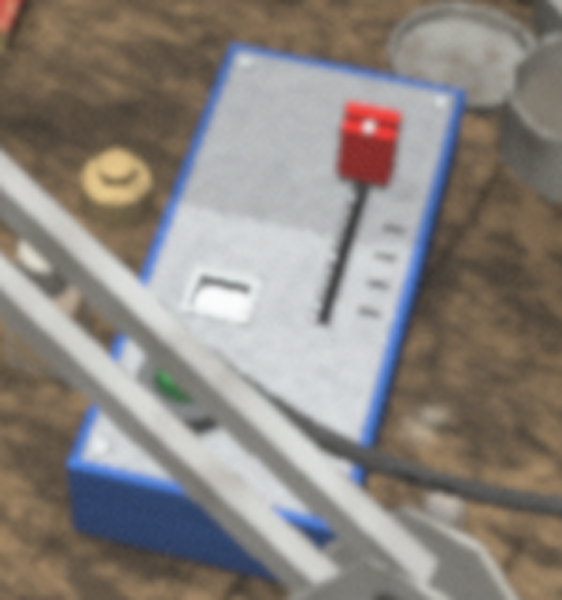

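View pics/zb.png

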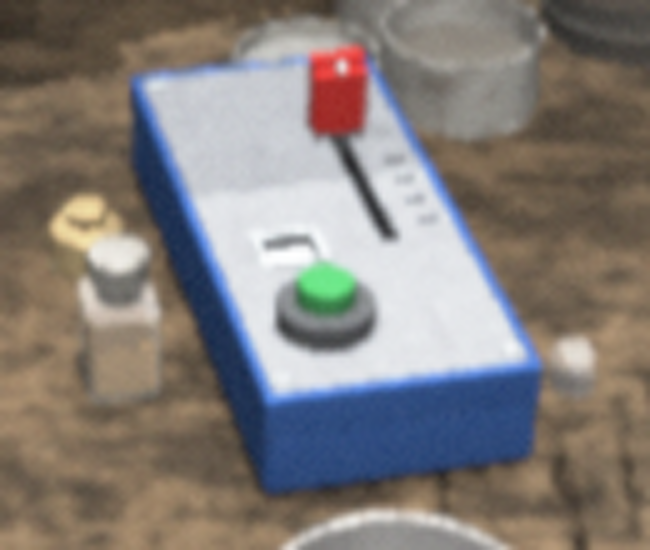

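```bash
cat > h.py <<'E'
import numpy as np, cv2
from plant import r
from scipy.optimize import least_squares
def T(p,P):
    c,s=np.cos(p[2]),np.sin(p[2]); P=np.atleast_2d(np.array(P,float))
    return np.c_[p[0]+c*P[:,0]-s*P[:,1], p[1]+s*P[:,0]+c*P[:,1], P[:,2]]
def proj(n,W):
    c=r.calibration(n); return cv2.projectPoints(W,c['rvec'],c['tvec'],c['K'],None)[0].reshape(-1,2)
def wrist_cam(st):
    from scipy.spatial.transform import Rotation as R
    M=np.eye(4); M[:3,:3]=R.from_euler('xyz',st['eef_rot'],degrees=True).as_matrix(); M[:3,3]=st['tcp_pos']
    return M@r.calibration('wrist')['tool_from_camera']
E
cat > fit.py <<'E'
from h import *
S=[((232,47),(.055,-.125,.05)),((465,92),(-.055,-.125,.05)),((72,462),(.055,.125,.05)),((222,297),(.02,.025,.05))]
D=[((133,78),(.055,-.125,.05)),((540,362),(-.055,.125,.05)),((268,400),(.055,.125,.05)),((288,245),(.02,.025,.05)),((326,280),(.02,.08,.071))]
ps=(np.array([a for a,_ in S])+.5)/3.75-.5+[280,170]; pd=(np.array([a for a,_ in D])+.5)/5-.5+[290,180]
def f(p): return np.r_[(proj('scene',T(p,[b for _,b in S]))-ps).ravel(),(proj('side',T(p,[b for _,b in D]))-pd).ravel()]
s=least_squares(f,[.6,.15,.2]); print(s.x,np.round(s.fun.reshape(-1,2),1))
p=s.x
for q in (p,):
  print('yaw deg',np.degrees(p[2]),'push0',T(p,[-.022,-.066,.07]),'button',T(p,[.02,.08,.071]), 'push3',T(p,[-.022,-.006,.07]))
np.save('pose.npy',p)
# lever: top-left half edges
def ray(n,uv):
    c=r.calibration(n); R=cv2.Rodrigues(c['rvec'])[0]; d=R.T@np.linalg.inv(c['K'])@[*uv,1]; return -R.T@c['tvec'],d
def tri(a,b):
    o1,d1=ray('scene',a);o2,d2=ray('side',b)
    A=np.c_[d1,-d2];t=np.linalg.lstsq(A,o2-o1,rcond=None)[0];return (o1+t[0]*d1),(o2+t[1]*d2)
us=lambda a:(np.array(a)+.5)/3.75-.5+[280,170]
ud=lambda a:(np.array(a)+.5)/5-.5+[290,180]
W=tri(us((369,127)),ud((342,66)));print('white',W)
for w in W:
  d=np.array(w)-[p[0],p[1],0];c,sn=np.cos(p[2]),np.sin(p[2]);print('in viewer',c*d[0]+sn*d[1],-sn*d[0]+c*d[1],d[2])
# lamp arm
for z in (.1,.2,.3,.4,.5):pass
E
python3 fit.py
```

```text
[0.49535966 0.34180017 0.22797777] [[-0.3 -1.3]
 [ 0.9 -0.5]
 [-1.3  0.7]
 [-0.2 -0.2]
 [-0.6 -0.8]
 [ 1.2  0.3]
 [-0.1  0.1]
 [ 0.6  0.3]
 [ 0.4 -0.5]]
yaw deg 13.062163859366791 push0 [[0.48884544 0.27253571 0.07      ]] button [[0.49676152 0.42425036 0.071     ]] push3 [[0.47528495 0.33098324 0.07      ]]
white (array([0.48644461, 0.28425663, 0.08475929]), array([0.48627482, 0.28435534, 0.08460521]))
in viewer -0.021689684896373487 -0.05403974940609013 0.08475928610485539
in viewer -0.021832773873684312 -0.05390521485848481 0.08460521079959771
```

```bash
cat >> fit.py <<'E'
print('lamp')
for a,b in [((205,170),(362,110)),((375,325),(480,178)),((408,375),(503,183)),((40,12),(222,22)),((520,380),(615,295)),((340,415),(475,205))]: print(np.round(tri(a,b),3).tolist())
E
python3 fit.py | sed -n '/lamp/,$p'
```

```text
lamp
[[0.507, 0.635, 0.415], [0.506, 0.636, 0.413]]
[[0.345, 0.64, 0.321], [0.338, 0.644, 0.317]]
[[0.304, 0.666, 0.316], [0.311, 0.662, 0.319]]
[[0.675, 0.615, 0.496], [0.685, 0.611, 0.52]]
[[0.217, 0.554, 0.207], [0.114, 0.677, 0.135]]
[[0.337, 0.716, 0.302], [0.356, 0.705, 0.31]]
```

```bash
cat >> fit.py <<'E'
print('tins')
for a,b in [((437,187),(381,185)),((448,155),(373,163)),((404,183),(350,188)),((437,215),(392,200))]: print(np.round(tri(a,b),3).tolist())
st=r.get_state(); print(st['tcp_pos'])
from scipy.spatial.transform import Rotation as R
M=R.from_euler('xyz',st['eef_rot'],degrees=True).as_matrix()
tgt=T(p,[-.022,-.10,.15])[0]; print(tgt,'delta tool now',M.T@(tgt-st['tcp_pos']))
E
python3 fit.py | sed -n '/tins/,$p'
```

```text
tins
[[0.432, 0.151, 0.037], [0.426, 0.154, 0.031]]
[[0.442, 0.077, 0.051], [0.441, 0.078, 0.049]]
[[0.494, 0.143, 0.012], [0.497, 0.141, 0.015]]
[[0.409, 0.203, 0.026], [0.404, 0.207, 0.021]]
[ 6.74648750e-01 -3.12439956e-05  2.25865977e-01]
[0.49652971 0.23941545 0.15      ] delta tool now [-0.23944247  0.17804531  0.07605212]
```

Call:
servo_tool:
  steps:
    - [0, -3, 2.2, 0, 0]
    - [0, -3, 2.2, 0, 0]
    - [0, -3, 2.2, 0.5, 0]
    - [0, -3, 2.2, 0.5, 0]
    - [0, -3, 2.2, 0.5, 0]
    - [0, -3, 2.2, 0.5, 0]
    - [0, -3, 2.2, 0.5, 0]
    - [0, -3, 2.2, 0.5, 0]
  squeeze: 10

```text
time_s: 1.15
tcp_pos: [0.4981, 0.2408, 0.1963]
eef_rot: [180.0, -0.0, -90.0]
contact_force: [1.3, 1.2, 0.6]
gripper_width: 0.0137
```

Call:
servo_tool:
  steps:
    - [0, 0, 0, 0, -6.5]
    - [0, 0, 0, 0, -6.5]
    - [0, 0, 0, 0, 0]
    - [0, 0, 0, 0, 0]

```text
time_s: 1.65
tcp_pos: [0.499, 0.2398, 0.1965]
eef_rot: [180.0, -0.0, -77.2]
contact_force: [0.3, -0.2, -0.5]
gripper_width: 0.0006
```

```bash
cat > look.py <<'E'
from h import *
import sys
st=r.get_state(); p=np.load('pose.npy')
c,s=np.cos(p[2]),np.sin(p[2]); d=st['tcp_pos']-[p[0],p[1],0]
print('t',st['time_s'],'tcp in viewer mm',np.round(1e3*np.array([c*d[0]+s*d[1],-s*d[0]+c*d[1],d[2]]),1),'rot',np.round(st['eef_rot'],2),'F',np.round(st['contact_force'],2),'w',st['gripper_width'])
for a in sys.argv[1:]:
    n,f=a.split(':')
    im=r.capture(n)[:,:,::-1]
    if n=='side': im=cv2.resize(im[170:300,280:430],None,fx=4,fy=4,interpolation=cv2.INTER_CUBIC)
    if n=='scene': im=cv2.resize(im[160:330,280:430],None,fx=3.5,fy=3.5,interpolation=cv2.INTER_CUBIC)
    cv2.imwrite(f'pics/{f}.png',im)
E
python3 look.py wrist:w1 side:s1
```

```text
t 1.65 tcp in viewer mm [ -19.5 -100.1  196.5] rot [ 1.7999e+02 -1.0000e-02 -7.7150e+01] F [ 0.29 -0.15 -0.5 ] w 0.0006335875582888341
```

View pics/w1.png

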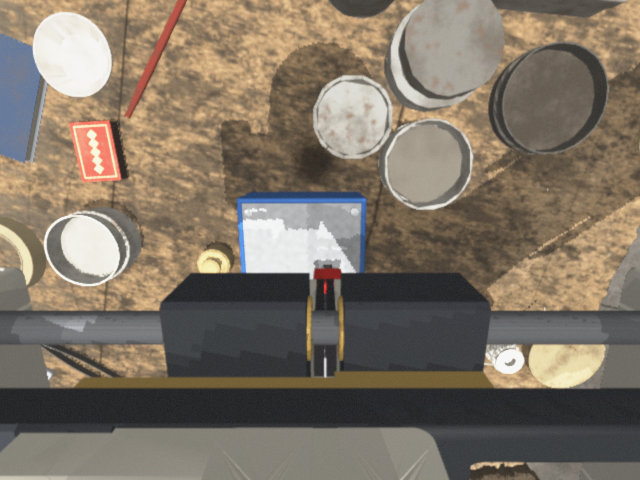

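View pics/s1.png

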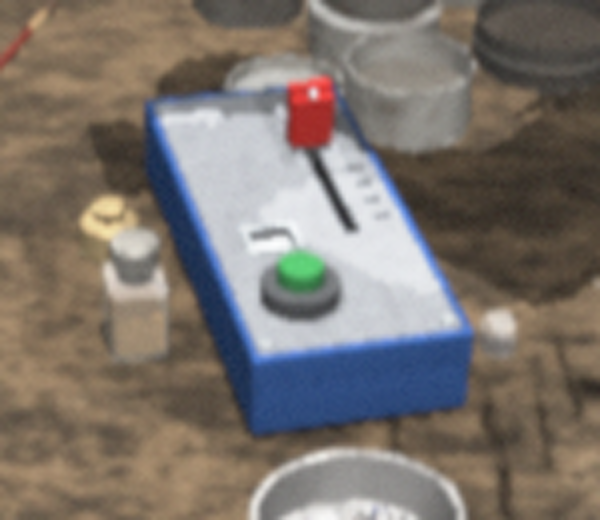

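```bash
python3 - <<'E'
from h import *
p=np.load('pose.npy'); st=r.get_state(); C=np.linalg.inv(wrist_cam(st)); K=r.calibration('wrist')['K']
for P in [(.055,-.125,.05),(-.055,-.125,.05),(-.022,-.0635,.088),(-.01,-.0635,.088),(-.034,-.0635,.088)]:
    x=C@np.r_[T(p,P)[0],1]; u=K@x[:3]; print(P,u[:2]/u[2])
E
```

```text
(0.055, -0.125, 0.05) [235.04225201 197.85367229]
(-0.055, -0.125, 0.05) [366.54202423 197.49312845]
(-0.022, -0.0635, 0.088) [327.50636552 283.33357074]
(-0.01, -0.0635, 0.088) [312.12844608 283.37584923]
(-0.034, -0.0635, 0.088) [342.88424349 283.29129236]
```

Call:
servo_tool:
  steps:
    - [0, 0, 0.25, 2.2, 0]
    - [0, 0, 0, 2.2, 0]
    - [0, 0, 0, 2.2, 0]
    - [0, 0, 0, 2.2, 0]
    - [0, 0, 0, 2.2, 0]
    - [0, 0, 0, 2.0, 0]
    - [0, 0, 0, 0.4, 0]
    - [0, 0, 0, 0, 0]

```text
time_s: 2.75
tcp_pos: [0.4968, 0.2394, 0.0628]
eef_rot: [180.0, -0.0, -77.0]
contact_force: [-0.2, 0.2, -0.5]
gripper_width: 0.0008
```

```bash
python3 look.py side:s2
```

```text
t 2.75 tcp in viewer mm [ -21.8 -100.    62.8] rot [ 1.800e+02 -1.000e-02 -7.702e+01] F [-0.21  0.21 -0.51] w 0.0008409161203506677
```

View pics/s2.png

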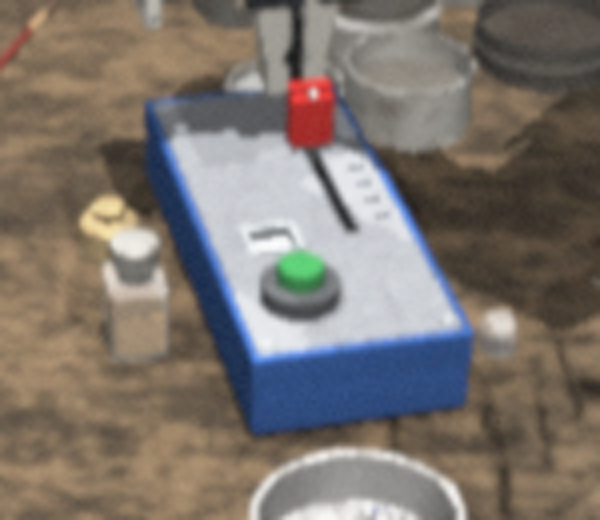

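Call:
servo_tool:
  steps:
    - [0, -0.5, 0, 0.2, 0]
    - [0, -0.5, 0, 0, 0]
    - [0, -0.5, 0, 0, 0]
    - [0, -0.5, 0, 0, 0]
    - [0, -0.4, 0, 0, 0]
    - [0, -0.4, 0, 0, 0]
    - [0, -0.4, 0, 0, 0]
    - [0, 0, 0, 0, 0]

```text
time_s: 3.8
tcp_pos: [0.4893, 0.2709, 0.0605]
eef_rot: [-180.0, 0.0, -77.0]
contact_force: [-0.0, 0.5, -0.7]
gripper_width: 0.0005
```

Call:
servo_tool:
  steps:
    - [0, -0.2, 0, 0, 0]
    - [0, 0, 0, 0, 0]

```text
time_s: 4.05
tcp_pos: [0.4889, 0.2726, 0.0605]
eef_rot: [180.0, -0.0, -77.0]
contact_force: [0.2, -0.2, -1.4]
gripper_width: 0.0004
```

Call:
servo_tool:
  steps:
    - [0, -0.2, 0, 0, 0]
    - [0, 0, 0, 0, 0]

```text
time_s: 4.3
tcp_pos: [0.4885, 0.2739, 0.0606]
eef_rot: [180.0, -0.1, -77.0]
contact_force: [1.5, -3.7, 1.4]
gripper_width: 0.0002
```

Call:
servo_tool:
  steps:
    - [0, -0.2, 0, 0, 0]
    - [0, 0, 0, 0, 0]

```text
time_s: 4.55
tcp_pos: [0.488, 0.2761, 0.0606]
eef_rot: [180.0, -0.0, -77.0]
contact_force: [0.9, -2.5, 0.2]
gripper_width: 0.0002
```

```bash
python3 look.py side:s3
```

```text
t 4.55 tcp in viewer mm [-22.  -62.3  60.6] rot [ 1.7999e+02 -1.0000e-02 -7.7010e+01] F [ 0.86 -2.47  0.25] w 0.0001747097009310789
```

View pics/s3.png

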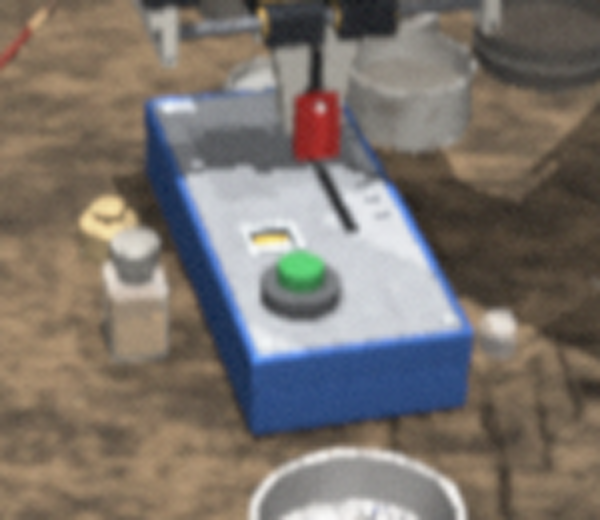

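Call:
servo_tool:
  steps:
    - [0, -0.2, 0, 0, 0]
    - [0, 0, 0, 0, 0]

```text
time_s: 4.85
tcp_pos: [0.4875, 0.2787, 0.0606]
eef_rot: [-180.0, 0.0, -77.0]
contact_force: [-0.9, -0.5, 0.7]
gripper_width: 0.0007
```

Call:
servo_tool:
  steps:
    - [0, -0.2, 0, 0, 0]
    - [0, 0, 0, 0, 0]

```text
time_s: 5.1
tcp_pos: [0.4871, 0.281, 0.0606]
eef_rot: [-180.0, 0.0, -77.0]
contact_force: [-0.0, -0.5, 0.8]
gripper_width: 0.0003
```

Call:
servo_tool:
  steps:
    - [0, -0.2, 0, 0, 0]
    - [0, 0, 0, 0, 0]

```text
time_s: 5.35
tcp_pos: [0.4866, 0.2827, 0.0606]
eef_rot: [-180.0, 0.0, -77.0]
contact_force: [-0.1, -0.7, -1.1]
gripper_width: 0.0006
```

Call:
servo_tool:
  steps:
    - [0, -0.2, 0, 0, 0]
    - [0, 0, 0, 0, 0]

```text
time_s: 5.6
tcp_pos: [0.4862, 0.2845, 0.0606]
eef_rot: [-180.0, 0.0, -77.0]
contact_force: [-0.5, -0.4, -0.6]
gripper_width: 0.0005
```

```bash
python3 look.py side:s4
```

```text
t 5.6 tcp in viewer mm [-21.9 -53.8  60.6] rot [-1.7999e+02  1.0000e-02 -7.6990e+01] F [-0.54 -0.36 -0.59] w 0.0005028605272493345
```

View pics/s4.png

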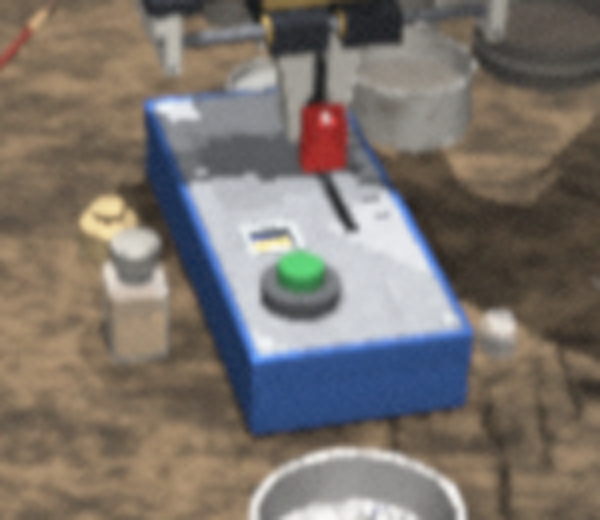

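```bash
cat > lev.py <<'E'
from h import *
import sys
p=np.load('pose.npy')
for L in [2.5,*range(8,80,4)]:
    u=proj('side',T(p,[-.022,-.066+.0095+L/1e3,.083]))[0]; b=proj('side',T(p,[-.022,-.066+.012+L/1e3,.052]))[0]
    print(L,np.round((u+.5-[280,170])*4-.5,1),'bottom',np.round((b+.5-[280,170])*4-.5,1))
E
python3 lev.py; python3 - <<'E'
import cv2
for f in('s1','s3','s4'):
    im=cv2.imread(f'pics/{f}.png')[70:180,270:370]; cv2.imwrite(f'pics/{f}z.png',cv2.resize(im,None,fx=5,fy=5))
import numpy as np
cv2.imwrite('pics/z3.png',np.hstack([cv2.resize(cv2.imread(f'pics/{f}.png')[70:180,270:360],None,fx=2.8,fy=2.8) for f in('s1','s3','s4')]))
E
```

```text
2.5 [313.7  95.2] bottom [312.9 147.8]
8 [316.4 100.3] bottom [315.7 153. ]
12 [318.4 104.1] bottom [317.7 156.8]
16 [320.5 107.8] bottom [319.7 160.7]
20 [322.5 111.6] bottom [321.7 164.5]
24 [324.5 115.4] bottom [323.7 168.4]
28 [326.6 119.2] bottom [325.7 172.3]
32 [328.7 123.1] bottom [327.8 176.3]
36 [330.8 126.9] bottom [329.8 180.2]
40 [332.8 130.8] bottom [331.9 184.2]
44 [335.  134.7] bottom [334.  188.2]
48 [337.1 138.6] bottom [336.  192.2]
52 [339.2 142.6] bottom [338.1 196.2]
56 [341.3 146.5] bottom [340.3 200.3]
60 [343.5 150.5] bottom [342.4 204.3]
64 [345.6 154.5] bottom [344.5 208.4]
68 [347.8 158.5] bottom [346.6 212.5]
72 [350.  162.6] bottom [348.8 216.7]
76 [352.2 166.6] bottom [351.  220.8]
```

View pics/z3.png

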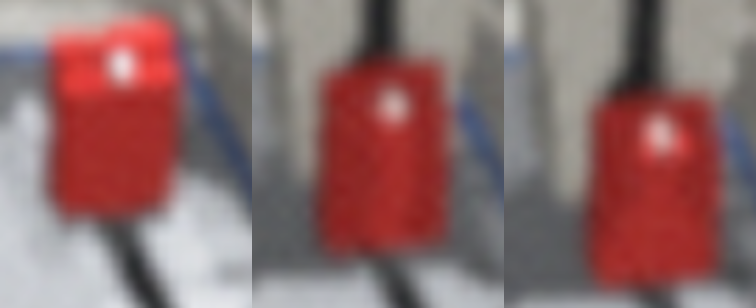

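Call:
servo_tool:
  steps:
    - [0, -0.1, 0, 0, 0]
    - [0, 0, 0, 0, 0]

```text
time_s: 5.9
tcp_pos: [0.4859, 0.2853, 0.0605]
eef_rot: [180.0, 0.0, -77.0]
contact_force: [-0.1, 0.9, -1.0]
gripper_width: 0.0003
```

Call:
servo_tool:
  steps:
    - [0, -0.1, 0, 0, 0]
    - [0, 0, 0, 0, 0]

```text
time_s: 6.15
tcp_pos: [0.4858, 0.2862, 0.0606]
eef_rot: [-180.0, 0.0, -77.0]
contact_force: [0.4, 0.3, 0.5]
gripper_width: 0.0005
```

Call:
servo_tool:
  steps:
    - [0, -0.1, 0, 0, 0]
    - [0, 0, 0, 0, 0]

```text
time_s: 6.4
tcp_pos: [0.4855, 0.2872, 0.0606]
eef_rot: [-180.0, 0.0, -77.0]
contact_force: [-0.8, -0.0, 0.2]
gripper_width: 0.0007
```

Call:
servo_tool:
  steps:
    - [0, -0.1, 0, 0, 0]
    - [0, 0, 0, 0, 0]

```text
time_s: 6.65
tcp_pos: [0.4853, 0.2882, 0.0606]
eef_rot: [180.0, 0.0, -77.0]
contact_force: [-0.2, 0.0, 1.1]
gripper_width: 0.0004
```

Call:
servo_tool:
  steps:
    - [0, -0.1, 0, 0, 0]
    - [0, 0, 0, 0, 0]

```text
time_s: 6.9
tcp_pos: [0.4851, 0.2889, 0.0606]
eef_rot: [180.0, -0.0, -77.0]
contact_force: [0.5, -1.1, 0.4]
gripper_width: 0.0002
```

```bash
python3 look.py side:s5
```

```text
t 6.9 tcp in viewer mm [-22.  -49.2  60.6] rot [ 1.7999e+02 -2.0000e-02 -7.7000e+01] F [ 0.49 -1.12  0.44] w 0.00023192942740721996
```

View pics/s5.png

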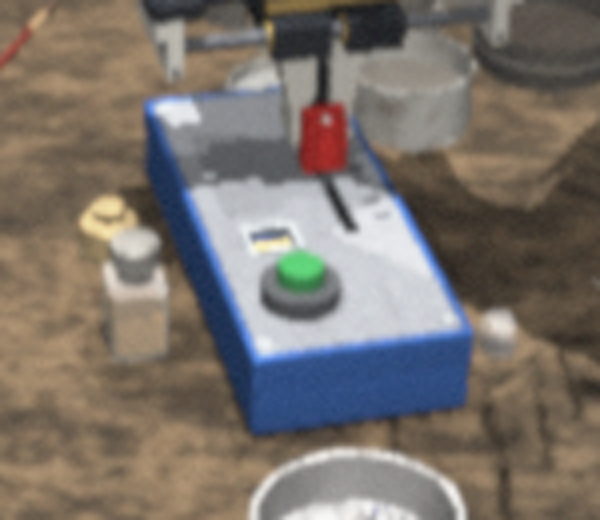

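Call:
servo_tool:
  steps:
    - [0, -0.15, 0, 0, 0]
    - [0, 0, 0, 0, 0]

```text
time_s: 7.2
tcp_pos: [0.4848, 0.29, 0.0606]
eef_rot: [180.0, -0.1, -77.0]
contact_force: [1.8, -4.6, 1.5]
gripper_width: 0.0001
```

Call:
servo_tool:
  steps:
    - [0, -0.15, 0, 0, 0]
    - [0, 0, 0, 0, 0]

```text
time_s: 7.45
tcp_pos: [0.4844, 0.2918, 0.0606]
eef_rot: [180.0, -0.0, -77.0]
contact_force: [1.0, -2.5, 1.7]
gripper_width: 0.0003
```

Call:
servo_tool:
  steps:
    - [0, -0.15, 0, 0, 0]
    - [0, 0, 0, 0, 0]

```text
time_s: 7.7
tcp_pos: [0.484, 0.2938, 0.0606]
eef_rot: [-180.0, 0.0, -77.0]
contact_force: [0.9, -0.7, 0.8]
gripper_width: 0.0005
```

Call:
servo_tool:
  steps:
    - [0, -0.15, 0, 0, 0]
    - [0, 0, 0, 0, 0]

```text
time_s: 7.95
tcp_pos: [0.4837, 0.2955, 0.0605]
eef_rot: [-180.0, 0.0, -77.0]
contact_force: [0.7, 1.2, -0.4]
gripper_width: 0.0005
```

Call:
servo_tool:
  steps:
    - [0, -0.15, 0, 0, 0]
    - [0, 0, 0, 0, 0]

```text
time_s: 8.2
tcp_pos: [0.4833, 0.2968, 0.0605]
eef_rot: [-180.0, 0.0, -77.0]
contact_force: [-0.0, 0.7, -0.1]
gripper_width: 0.0003
```

Call:
servo_tool:
  steps:
    - [0, -0.15, 0, 0, 0]
    - [0, 0, 0, 0, 0]

```text
time_s: 8.45
tcp_pos: [0.483, 0.2981, 0.0606]
eef_rot: [-180.0, 0.0, -77.0]
contact_force: [0.0, 0.1, -0.3]
gripper_width: 0.0004
```

```bash
python3 look.py side:s6
```

```text
t 8.45 tcp in viewer mm [-21.9 -39.7  60.6] rot [-1.7999e+02  1.0000e-02 -7.6990e+01] F [ 0.02  0.05 -0.28] w 0.0003546829837598283
```

View pics/s6.png

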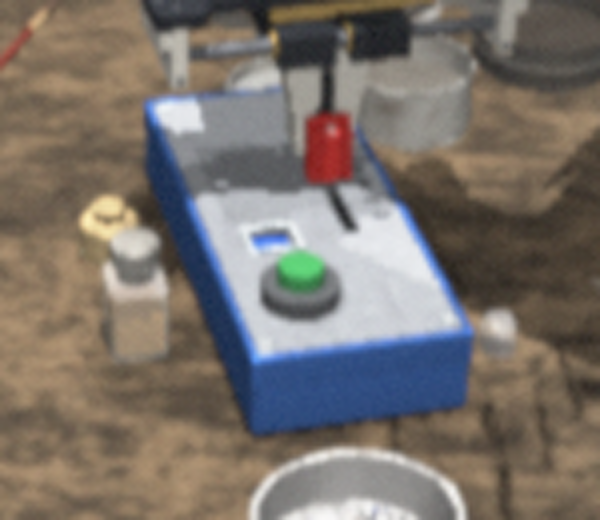

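Call:
servo_tool:
  steps:
    - [0, -0.1, 0, 0, 0]
    - [0, 0, 0, 0, 0]

```text
time_s: 8.75
tcp_pos: [0.4828, 0.299, 0.0606]
eef_rot: [-180.0, 0.0, -77.0]
contact_force: [-0.4, -0.5, 0.6]
gripper_width: 0.0005
```

Call:
servo_tool:
  steps:
    - [0, -0.1, 0, 0, 0]
    - [0, 0, 0, 0, 0]

```text
time_s: 9.0
tcp_pos: [0.4826, 0.2999, 0.0605]
eef_rot: [-180.0, 0.0, -77.0]
contact_force: [-0.1, 0.7, 0.5]
gripper_width: 0.0003
```

```bash
python3 look.py side:s7
```

```text
t 9.0 tcp in viewer mm [-21.9 -37.9  60.5] rot [-180.    0.  -77.] F [-0.06  0.69  0.47] w 0.0002616392610031514
```

View pics/s7.png

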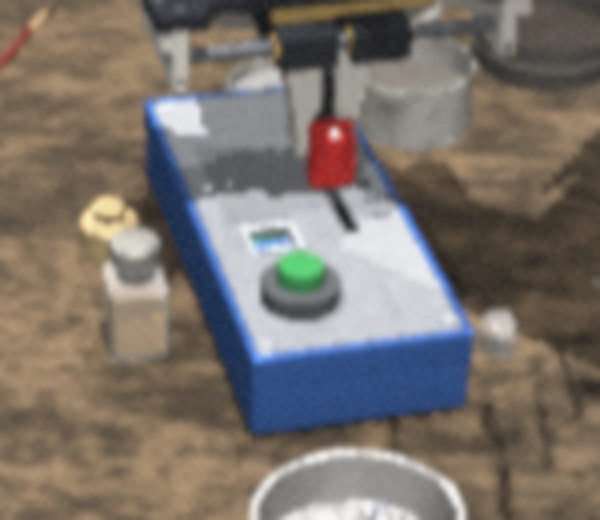

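Call:
servo_tool:
  steps:
    - [0, -0.2, 0, 0, 0]
    - [0, -0.1, 0, 0, 0]
    - [0, 0, 0, 0, 0]

```text
time_s: 9.43
tcp_pos: [0.4819, 0.3029, 0.0606]
eef_rot: [-180.0, 0.0, -77.0]
contact_force: [0.4, -0.1, 1.0]
gripper_width: 0.0002
```

Call:
servo_tool:
  steps:
    - [0, -0.1, 0, 0, 0]
    - [0, 0, 0, 0, 0]

```text
time_s: 9.68
tcp_pos: [0.4817, 0.3038, 0.0606]
eef_rot: [-180.0, 0.0, -77.0]
contact_force: [0.4, -0.8, 1.1]
gripper_width: 0.0004
```

Call:
servo_tool:
  steps:
    - [0, -0.1, 0, 0, 0]
    - [0, 0, 0, 0, 0]

```text
time_s: 9.93
tcp_pos: [0.4815, 0.3045, 0.0605]
eef_rot: [180.0, -0.0, -77.0]
contact_force: [2.0, -2.3, 0.9]
gripper_width: 0.0005
```

Call:
servo_tool:
  steps:
    - [0, -0.1, 0, 0, 0]
    - [0, 0, 0, 0, 0]

```text
time_s: 10.18
tcp_pos: [0.4813, 0.3052, 0.0606]
eef_rot: [180.0, -0.0, -77.0]
contact_force: [0.6, -3.9, 1.4]
gripper_width: 0.0005
```

Call:
servo_tool:
  steps:
    - [0, -0.1, 0, 0, 0]
    - [0, 0, 0, 0, 0]

```text
time_s: 10.42
tcp_pos: [0.4811, 0.3061, 0.0606]
eef_rot: [180.0, -0.0, -77.0]
contact_force: [1.5, -4.9, 2.6]
gripper_width: 0.0006
```

Call:
servo_tool:
  steps:
    - [0, -0.1, 0, 0, 0]
    - [0, 0, 0, 0, 0]

```text
time_s: 10.68
tcp_pos: [0.4808, 0.3073, 0.0606]
eef_rot: [180.0, -0.0, -77.0]
contact_force: [2.0, -4.3, 2.0]
gripper_width: 0.0006
```

Call:
servo_tool:
  steps:
    - [0, -0.1, 0, 0, 0]
    - [0, 0, 0, 0, 0]

```text
time_s: 10.92
tcp_pos: [0.4805, 0.3087, 0.0606]
eef_rot: [-180.0, 0.0, -77.0]
contact_force: [0.5, -2.9, 2.5]
gripper_width: 0.0006
```

Call:
servo_tool:
  steps:
    - [0, -0.1, 0, 0, 0]
    - [0, 0, 0, 0, 0]

```text
time_s: 11.18
tcp_pos: [0.4802, 0.31, 0.0605]
eef_rot: [-180.0, 0.0, -77.0]
contact_force: [-0.3, -0.5, 1.1]
gripper_width: 0.0003
```

```bash
python3 look.py side:s8
```

```text
t 11.175 tcp in viewer mm [-21.9 -27.5  60.5] rot [-1.7999e+02  3.0000e-02 -7.7000e+01] F [-0.31 -0.48  1.1 ] w 0.0002642804898241034
```

View pics/s8.png

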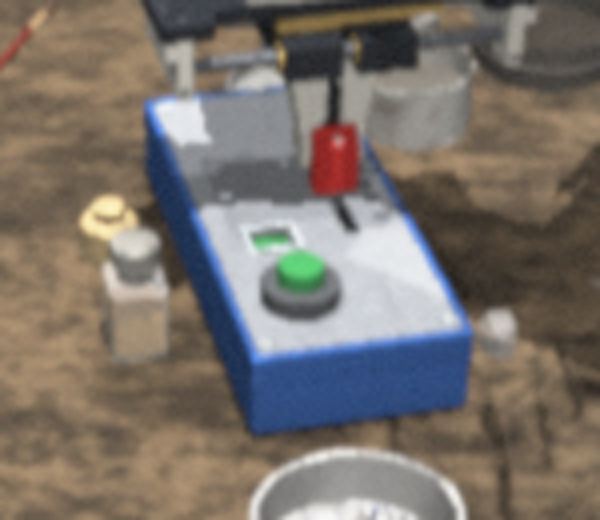

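Call:
servo_tool:
  steps:
    - [0, -0.1, 0, 0, 0]
    - [0, 0, 0, 0, 0]

```text
time_s: 11.48
tcp_pos: [0.4801, 0.311, 0.0605]
eef_rot: [-180.0, 0.0, -77.0]
contact_force: [0.1, 0.1, 1.3]
gripper_width: 0.0005
```

Call:
servo_tool:
  steps:
    - [0, -0.1, 0, 0, 0]
    - [0, 0, 0, 0, 0]

```text
time_s: 11.72
tcp_pos: [0.4799, 0.3119, 0.0605]
eef_rot: [-180.0, 0.0, -77.0]
contact_force: [-0.4, -0.4, 0.9]
gripper_width: 0.0006
```

Call:
servo_tool:
  steps:
    - [0, -0.1, 0, 0, 0]
    - [0, 0, 0, 0, 0]

```text
time_s: 11.98
tcp_pos: [0.4797, 0.3128, 0.0606]
eef_rot: [-180.0, 0.0, -77.0]
contact_force: [0.9, -1.1, 0.0]
gripper_width: 0.0006
```

```bash
python3 look.py side:s9
```

```text
t 11.975 tcp in viewer mm [-21.8 -24.7  60.6] rot [-1.7999e+02  2.0000e-02 -7.7000e+01] F [ 0.88 -1.14  0.02] w 0.0006014529988891535
```

View pics/s9.png

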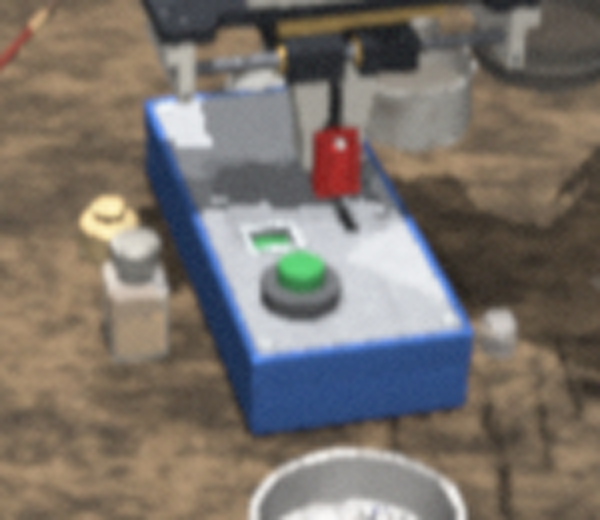

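Call:
servo_tool:
  steps:
    - [0, -0.1, 0, 0, 0]
    - [0, 0, 0, 0, 0]

```text
time_s: 12.28
tcp_pos: [0.4794, 0.3136, 0.0606]
eef_rot: [-180.0, 0.0, -77.0]
contact_force: [-1.1, -0.7, -0.3]
gripper_width: 0.0005
```

Call:
servo_tool:
  steps:
    - [0, -0.1, 0, 0, 0]
    - [0, 0, 0, 0, 0]

```text
time_s: 12.52
tcp_pos: [0.4792, 0.3146, 0.0606]
eef_rot: [-180.0, 0.0, -77.0]
contact_force: [0.1, -0.5, -0.2]
gripper_width: 0.0007
```

```bash
python3 look.py side:s10
```

```text
t 12.525 tcp in viewer mm [-21.9 -22.9  60.6] rot [-1.8e+02  1.0e-02 -7.7e+01] F [ 0.06 -0.54 -0.24] w 0.0007419017160212773
```

View pics/s10.png

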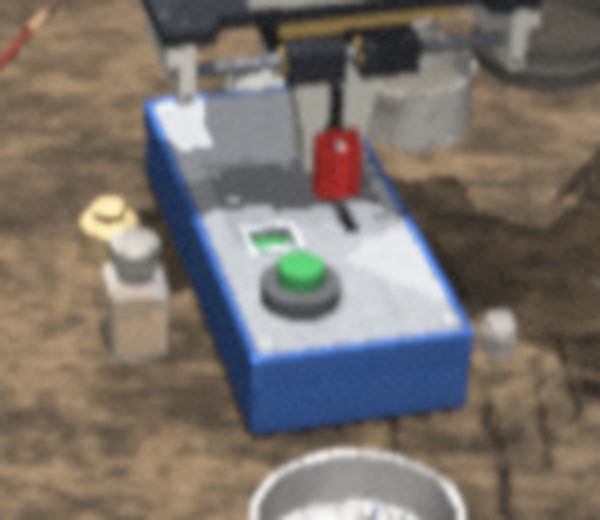

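Call:
servo_tool:
  steps:
    - [0, -0.1, 0, 0, 0]
    - [0, 0, 0, 0, 0]

```text
time_s: 12.82
tcp_pos: [0.479, 0.3155, 0.0606]
eef_rot: [-180.0, 0.0, -77.0]
contact_force: [0.4, 0.2, 0.5]
gripper_width: 0.0007
```

```bash
python3 look.py side:s11
```

```text
t 12.825 tcp in viewer mm [-21.9 -21.9  60.6] rot [-180.    0.  -77.] F [0.41 0.17 0.48] w 0.0006944229961400512
```

View pics/s11.png

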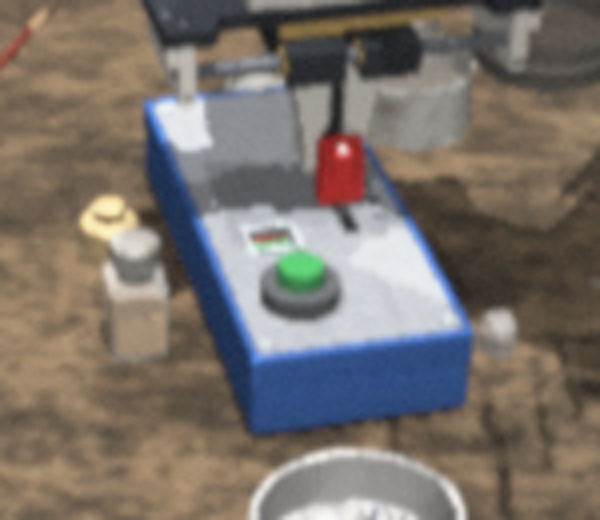

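Call:
servo_tool:
  steps:
    - [0, 1, 0, 0, 0]
    - [0, 1.5, 0, 0, 0]
    - [0, 0, 0, -2, 0]
    - [0, 0, 0, -3, 0]
    - [0, 0, 0, -3, 0]
    - [0, 0, 0, 0, 0]

```text
time_s: 13.62
tcp_pos: [0.486, 0.2911, 0.1431]
eef_rot: [-179.8, 0.1, -77.0]
contact_force: [-0.9, -0.0, 0.1]
gripper_width: 0.0008
```

Call:
servo_tool:
  steps:
    - [0, -2, -1, 0, 0]
    - [0, -3, -1, 0, 0]
    - [0, -3, -1, 0, 0]
    - [0, -3, -1, 0, 0]
    - [0, -2, -0.2, 0, 0]
    - [0, -1.7, 0, 0, 0]
    - [0, 0, 0, 0, 0]
    - [0, 0, 0, 0, 0]

```text
time_s: 14.62
tcp_pos: [0.4922, 0.4433, 0.1405]
eef_rot: [180.0, -0.0, -77.0]
contact_force: [0.2, -0.2, -0.3]
gripper_width: 0.0002
```

```bash
python3 look.py side:s12 scene:c12
```

```text
t 14.625 tcp in viewer mm [ 19.9  99.6 140.5] rot [ 1.7998e+02 -1.0000e-02 -7.7000e+01] F [ 0.17 -0.21 -0.32] w 0.00024633927328951405
```

View pics/s12.png

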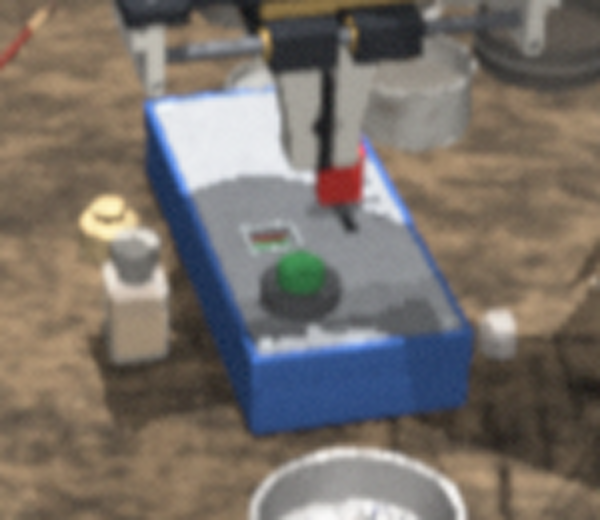

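View pics/c12.png

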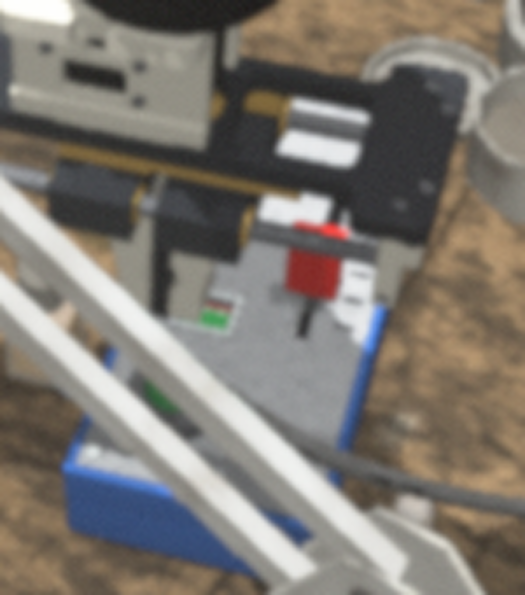

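Call:
servo_tool:
  steps:
    - [0, 1.0, 0, 1, 0]
    - [0, 0.95, 0, 2, 0]
    - [0, 0, 0, 2, 0]
    - [0, 0, 0, 1, 0]
    - [0, 0, 0, 0, 0]

```text
time_s: 15.35
tcp_pos: [0.4967, 0.4239, 0.0797]
eef_rot: [179.9, -0.1, -77.0]
contact_force: [-0.1, 0.0, 0.3]
gripper_width: 0.0005
```

```bash
python3 look.py side:s13
```

```text
t 15.35 tcp in viewer mm [19.9 79.7 79.7] rot [ 1.7993e+02 -7.0000e-02 -7.7020e+01] F [-0.14  0.    0.34] w 0.000524479956674016
```

View pics/s13.png

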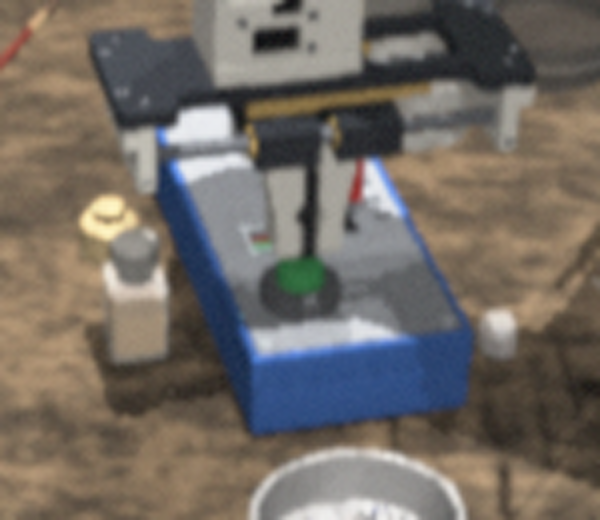

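Call:
servo_tool:
  steps:
    - [0, 0, 0, 0.6, 0]
    - [0, 0, 0, 0.3, 0]
    - [0, 0, 0, 0.2, 0]
    - [0, 0, 0, 0, 0]

```text
time_s: 15.9
tcp_pos: [0.4969, 0.4249, 0.0698]
eef_rot: [-180.0, 0.0, -77.0]
contact_force: [-0.5, 0.8, 1.9]
gripper_width: 0.0003
```

Call:
servo_tool:
  steps:
    - [0, 0, 0, 0.2, 0]
    - [0, 0, 0, 0, 0]

```text
time_s: 16.15
tcp_pos: [0.4969, 0.4249, 0.0677]
eef_rot: [-180.0, 0.0, -77.0]
contact_force: [-1.4, 0.2, 3.4]
gripper_width: 0.0004
```

Call:
servo_tool:
  steps:
    - [0, 0, 0, 0.2, 0]
    - [0, 0, 0, 0, 0]

```text
time_s: 16.4
tcp_pos: [0.4969, 0.4249, 0.0657]
eef_rot: [-180.0, 0.0, -77.0]
contact_force: [-1.1, 0.4, 4.3]
gripper_width: 0.0004
```

Call:
servo_tool:
  steps:
    - [0, 0, 0, 0.2, 0]
    - [0, 0, 0, 0, 0]

```text
time_s: 16.65
tcp_pos: [0.497, 0.4249, 0.0651]
eef_rot: [-179.9, 0.0, -77.0]
contact_force: [-5.3, -2.5, 14.6]
gripper_width: 0.0005
```

Call:
servo_tool:
  steps:
    - [0, 0, 0, 0.2, 0]
    - [0, 0, 0, 0, 0]
    - [0, 0, 0, 0, 0]

```text
time_s: 17.02
tcp_pos: [0.4971, 0.425, 0.0649]
eef_rot: [-179.9, 0.0, -76.9]
contact_force: [-9.1, -4.9, 26.8]
gripper_width: 0.0005
```

Hard stop reached at z = 65 mm (button fully down). Release.

Call:
servo_tool:
  steps:
    - [0, 0, 0, -0.5, 0]
    - [0, 0, 0, -1, 0]
    - [0, 0, 0, -2, 0]
    - [0, 0, 0, -3, 0]
    - [0, 0, 0, -3, 0]
    - [0, 0, 0, 0, 0]

```text
time_s: 17.77
tcp_pos: [0.4979, 0.4258, 0.1592]
eef_rot: [-179.8, 0.1, -77.0]
contact_force: [0.1, -0.4, 0.5]
gripper_width: 0.0006
```

Call:
servo_tool:
  steps:
    - [0, 3, 0, -1, 0]
    - [0, 4, 0, 0, 0]
    - [0, 4, 0, 0, 0]
    - [0, 4, 0, 0, 0]
    - [0, 4, 0, 0, 0]
    - [0, 4, 0, 0, 0]
    - [0, 0, 0, 0, 0]
    - [0, 0, 0, 0, 0]

```text
time_s: 18.77
tcp_pos: [0.5484, 0.1998, 0.1662]
eef_rot: [180.0, -0.0, -77.1]
contact_force: [0.2, 0.4, -0.7]
gripper_width: 0.0006
```

```bash
python3 look.py side:s14 scene:c14; python3 -c "
import cv2,numpy as np
a=cv2.imread('pics/s14.png');b=cv2.imread('pics/c14.png')[:520];cv2.imwrite('pics/f.png',cv2.resize(np.hstack([a,b[:, :520]]),None,fx=.7,fy=.7))"
```

```text
t 18.775 tcp in viewer mm [  19.6 -150.3  166.2] rot [ 1.7996e+02 -1.0000e-02 -7.7070e+01] F [ 0.15  0.36 -0.67] w 0.0006062388629559053
```

View pics/f.png

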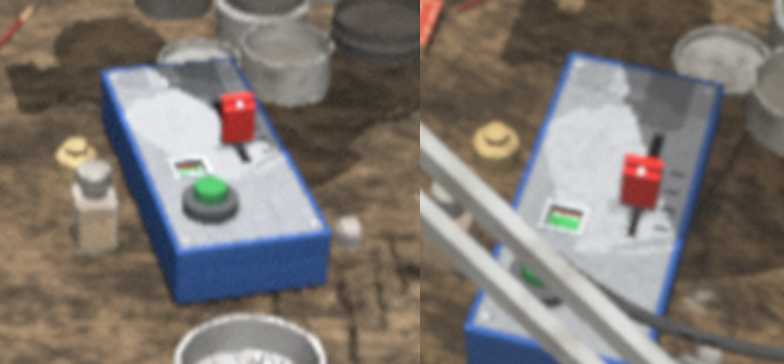

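View pics/s14.png

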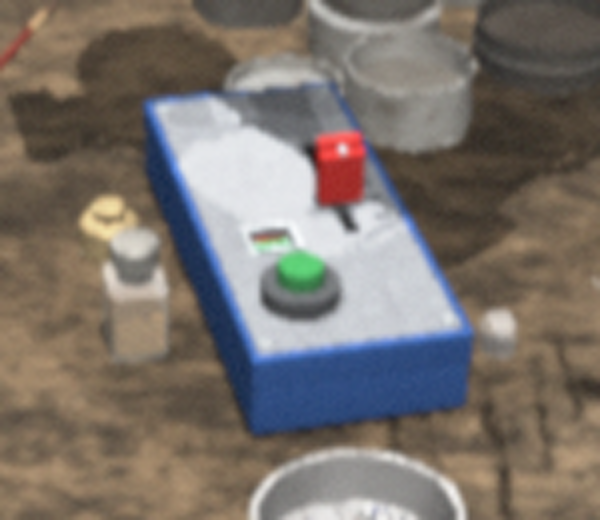

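The lever's white line is at (343,149), which puts it at about 59–60 mm. The window is mostly green, the button is up, and the viewer and its neighbours haven't moved.

```bash
python3 -c "
from plant import r
print(r.close_job())"
```

```text
the job is handed in; nothing more can be done
None
```

The job is handed in, and as far as my checks show, both parts of the task are done. I pushed the lever with closed fingertips in 1–2 mm steps through clicks 1 and 2, and stopped when it jumped into the third. I then pressed the green button down to its hard stop and let it come up.

- **Lever:** it shows in the last side picture at about 59–60 mm of travel. The third click is at 60 mm and the limit is 68 mm.
- **Window:** it is mostly green, with a thin red strip at the rim. Clicks 1 and 2 showed a similar strip of the next colour.
- **Button:** the fingertips stopped at 65 mm above the bench, which is fully down. At the stop the force rose to 27 N, more than the 5 N needed but under the 40 N limit. The button is up again in the last picture.
- **Surroundings:** the viewer, vial, brass weight and quartz show no visible movement. The bowl was only partly in view, and I did not look at the tin or matchbox again at the end. The arm was clear of everything at hand-in.

One slip: I overshot the button by 20 mm while moving above it at a safe height, and corrected this before going down. Nothing was touched.

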